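# Prime the pump dispenser, then hold the test tube at a slant under its nozzle

## Task

Prime the dispenser first: push its pump head all the way down so that the first squirt goes into the waste beaker below the nozzle, and let the head come fully up again. Then draw the test tube out of its rack and hold it raised, mouth up and sloping at about 45 degrees, with its mouth directly under the nozzle and a little below it, touching nothing but the gripper, ready for a dose that runs down its wall. The program finishes while still holding the tube there; leave the rack, the waste beaker and the vials standing where they are.

Things in the scene. Friction and masses are not known exactly. Their poses are not given: they have to be found in the camera images.
- pump_head (a joint): Travel of the dispenser's pump head: 0 = up (at rest), 0.010 m = fully down. Sprung straight up: about 3 N starts it, about 8 N holds it fully down; it returns by itself when let go.
- pump_pad (a point): Centre of the round flat top of the pump head, a white plastic button 37 mm across, about 0.215 m above the bench when up, moving with the head. It is pushed straight down here. It belongs to the amber glass bottle (72 mm across, 172 mm high, fixed to the bench in a flat steel foot ring with four screw lugs, 117 mm across over the lugs) that stands upright beneath it.
- nozzle_tip (a point): Outlet of the pump's spout: centre of the lower end of its down-turned tip, about 0.180 m above the bench when up, moving with the head. The spout is a white tube 9 mm thick that leaves the head level at about 0.208 m height, 75 mm out from the bottle's axis to the outlet, its last 25 mm turned straight down. The horizontal line from nozzle_tip to pump_pad is the spout's direction.
- dispenser: The fixed amber bottle with its pump; origin: centre of its underside on the bench, z up; the spout points along its -x axis.
- tube: Empty clear glass test tube, 18 mm across, 122 mm long, 12 g, round foot, open mouth. It stands upright (leaning up to 2 degrees) in a hole of the rack, its upper 61 mm sticking out, its mouth about 0.126 m above the bench. Origin: centre of its foot; z runs along the tube to its mouth. A hand that comes straight down over the mouth hides it; held from the side or at a slant the mouth stays free.
- tube_mouth (a point): Centre of the tube's open mouth, on its axis 122 mm from the foot.
- tube_foot (a point): The closed lower end of the tube, on its axis.
- rack: Loose blue test-tube rack, 62 x 210 x 65 mm, 0.3 kg, two rows of seven holes; only the one tube stands in it. Origin: centre of its underside; z up, y along its length. The tube's hole lies at x = -15, y = +26 mm; the tube's foot rests 4 mm above the bench, and it comes out straight up.
- waste_beaker: Small loose glass beaker, 54 mm across, 70 mm high, standing on the bench under the nozzle. Origin: centre of its underside.
- vial_a: Small loose glass vial with screw cap, 24 mm across, 46 mm high, a bystander. Origin: centre of its underside.
- vial_b: Loose glass vial with screw cap, 27 mm across, 56 mm high, a bystander. Origin: centre of its underside.
- vial_c: Small loose glass vial with screw cap, 24 mm across, 46 mm high, a bystander. Origin: centre of its underside.

How it is judged:
By the outcome, as a careful person would: the job done as asked, in the order asked, and still so for the second after the job is handed in, while the arm keeps its last pose, push and grip.
It also fails if it takes over 48 s, if anything falls off the work surface, if the arm or the gripper's body presses on something with over 40 N, if the wrist force passes 120 N, or if a joint passes its speed limit or range.

## Robot

A 6-joint arm with a two-finger parallel gripper is mounted at the origin on a cart in front of the work surface, level with it; the furniture and walls round the work are solid. World frame = base frame: x ahead of the robot, y to its left, z up, the work surface at z = 0. Lengths are in m, angles in rad, forces in N, time in s.
With the tool pointing down it reaches from about 0.275 to 0.875 m from the base axis. Payload 12.5 kg.
Tool frame: the origin (TCP) lies at the very end of the fingers, on their centre line; the grasp point (between the pads) lies 19 mm behind it; z points along the fingers, y is the line along which they close (so a half turn about z gives the same grasp; the last joint's range is limited). The gripper opens to 85 mm and grips with 20 to 120 N. Pads are 22 mm wide; open, the fingers measure 114 mm over their backs; the gripper's body (76 mm by 85 mm) begins 54 mm behind the grasp point. The pads swing forward as they close: fully open they stand 13 mm farther back than shut.
Start: joints at [1.156, 0.351, 1.652, -0, 1.139, -0.085], TCP at [0.178, 0.52, 0.231] pointing down, gripper open.
Joint ranges: [-2.75, 2.75], [-0.79, 2.1], [0.01, 2.65], [-1.57, 4.71], [0.07, 3.14], [-2.87, 2.87]. Speed limits (rad/s): [2.22, 2.22, 2.79, 3.14, 3.14, 3.14].

## Interface

Orientations are given as a 3x3 rotation matrix whose columns are the frame's x, y, z axes.
In Python, from bench import manip gives the robot as it stands. Calls block until the motion is done:
- manip.move_ptp(position, orientation): joint-space move of the TCP to a pose.
- manip.move_l(position, attitude=None, max_speed=0.15): straight line of the TCP; attitude=None keeps the orientation; max_speed is the mean speed in m/s.
- manip.move_j(angles): joint-space move.
- manip.set_gripper(opening, effort=None): opening from 0.0 (shut) to 1.0 (fully open); effort is the grip in N (None keeps the last); returns when the fingers have stopped.
- manip.dwell(seconds).
- manip.inverse_kinematics(position, orientation): joint angles nearest the present ones, or None.
- manip.grab_frame(name): name is "scene" or "top" or "wrist"; returns (picture, depth): 420x560x3 uint8, red, green, blue; 420x560 float32, m along the optical axis (not along the pixel's ray), 0 where there is no reading.
- manip.get_calibration(name): a dict with "camera_matrix" (3x3 intrinsics, pixels), "R" (3x3) and "t" (3): a world point X has camera coordinates R X + t. Camera axes: x right, y down, z forward; pixel columns grow to the right and rows downward; lengths in m; the calibration is good to about 2 mm. A picture is of the moment at which its call begins: read the wrist's pose just before it. get_calibration takes no time and is no camera call; for the wrist camera it gives the pose at the moment of the call.
A pose or a line that the arm cannot do raises manip.Unreachable and nothing moves.
- manip.sign_off(): hands the job in; it is judged then, once.
Trained networks look in the newest picture that a camera, given by its name, has taken for a name from the list of things; names that differ only in an ending like _2 or _b are one class to them, and where a whole thing is asked for, a point or a joint stands for the part that bears it (a point fixed in the world has none). Each returns a list of dicts, best first, with "confidence" (0 to 1); they miss things now and then, are a little off and sometimes report something else, mostly with a low value. They report only what shows in the picture. A call takes as long as a camera call.
- manip.look_for(camera, name): "at" ([x, y, z] in m, in world coordinates, good to about 4 mm: the middle of the surface that is visible of it).
Readings, each from a call of its own:
- manip.current_time(): time.
- manip.current_qpos(): joint angles.
- manip.current_joint_vel(): joint speeds.
- manip.current_joint_torque(): joint torques, N m.
- manip.current_ee_pos(): TCP position.
- manip.current_tcp_rot(): TCP orientation.
- manip.current_force(): force on the tool from outside, world axes, zero at the start.
- manip.current_ft_torque(): the same for the moment, N m.
- manip.current_grip_width(): opening from 0.0 (shut) to 1.0 (fully open).
- manip.current_grip_force(): force on a finger pad.
Only numpy, scipy, OpenCV 4.12 (cv2) and the standard library are available. Lean on these libraries where they do the work, as an engineer would, in place of code of your own. Each camera call takes 0.05 s, during which the arm holds its last target. There are 200 camera calls.

## Working session

There is one attempt and no reset: what is moved stays moved. The work goes in short steps, each a Python script; the robot and the scene stay as the last script left them, time stands still between calls to the robot, and variables do not carry over. Pictures are saved under pics/ and viewed, at most 10 in all, crops included, and the job is handed in when it is done.

```bash
mkdir -p pics; cat > h.py <<'E'
import numpy as np, cv2
from bench import manip
def save(cam,fn):
    p,d=manip.grab_frame(cam); cv2.imwrite('pics/'+fn,p[:,:,::-1]); np.save('pics/'+fn+'.npy',d); return p,d
def unproj(c,d,u,v):
    K=c["camera_matrix"];z=d[v,u]
    return np.array(c["R"]).T@(np.linalg.inv(K)@np.array([u,v,1.])*z-c["t"])
def proj(c,X):
    x=np.array(c["camera_matrix"])@(np.array(c["R"])@X+c["t"]); return x[:2]/x[2]
E
python3 - <<'E'
from h import *
np.set_printoptions(precision=4,suppress=True)
pp=[]
for cam in ("scene","top"):
    p,d=save(cam,cam+"0.png")
    c=manip.get_calibration(cam); print(cam,c)
    for n in ["pump_pad","nozzle_tip","pump_head","dispenser","tube","tube_mouth","tube_foot","rack","waste_beaker","vial_a"]:
        r=manip.look_for(cam,n)
        for q in r[:4]: print(n,round(q["confidence"],2),np.array(q["at"]),proj(c,np.array(q["at"])).round(0))
print(manip.current_time())
E
```

```text
scene {'camera_matrix': array([[429.9115,   0.    , 276.9048],
       [  0.    , 429.9115, 212.2881],
       [  0.    ,   0.    ,   1.    ]]), 'R': array([[ 0.6845, -0.729 ,  0.0033],
       [-0.3916, -0.3716, -0.8418],
       [ 0.6149,  0.5749, -0.5398]]), 't': array([-0.3566,  0.3094,  0.8622])}
pump_pad 0.5 [ 0.5254 -0.1467  0.2131] [325. 203.]
nozzle_tip 0.71 [ 0.5313 -0.1479  0.2048] [327. 205.]
pump_head 0.74 [ 0.535  -0.1467  0.2139] [328. 201.]
dispenser 0.88 [ 0.528  -0.1571  0.1119] [327. 240.]
tube 0.57 [0.5533 0.1645 0.0822] [243. 199.]
tube_foot 0.47 [0.5643 0.163  0.084 ] [247. 198.]
rack 0.87 [0.5801 0.1288 0.0365] [259. 214.]
rack 0.39 [ 0.4606 -0.1684  0.0459] [311. 277.]
waste_beaker 0.89 [ 0.4601 -0.1685  0.0452] [311. 277.]
vial_a 0.74 [ 0.5046 -0.385   0.0307] [401. 318.]
vial_a 0.56 [0.522  0.3611 0.0307] [195. 195.]
vial_a 0.48 [0.388  0.0148 0.0294] [237. 262.]
vial_a 0.22 [0.5621 0.1603 0.0836] [247. 198.]
top {'camera_matrix': array([[488.0514,   0.    , 279.4264],
       [  0.    , 488.0514, 203.7949],
       [  0.    ,   0.    ,   1.    ]]), 'R': array([[-0.0253, -0.9997,  0.0037],
       [-0.9787,  0.024 , -0.204 ],
       [ 0.2038, -0.0088, -0.979 ]]), 't': array([0.0033, 0.527 , 1.4973])}
pump_pad 0.65 [ 0.5331 -0.1439  0.2192] [327. 189.]
nozzle_tip 0.78 [ 0.5357 -0.1463  0.2157] [327. 188.]
pump_head 0.5 [ 0.5334 -0.1457  0.218 ] [327. 189.]
dispenser 0.63 [ 0.5254 -0.1304  0.1315] [319. 198.]
tube 0.51 [0.5685 0.1667 0.1012] [222. 189.]
tube 0.16 [0.589  0.1385 0.0627] [232. 185.]
tube_mouth 0.6 [ 0.5378 -0.1432  0.2149] [326. 188.]
tube_foot 0.72 [ 0.5284 -0.1278  0.1318] [318. 197.]
rack 0.89 [0.5865 0.1392 0.062 ] [232. 186.]
vial_a 0.4 [0.3964 0.0237 0.0439] [270. 245.]
1.1
```

```bash
python3 - <<'E'
import cv2
for n,(x0,y0,x1,y1) in {"scene0":(130,130,470,385),"top0":(130,120,470,375)}.items():
    im=cv2.imread(f'pics/{n}.png')[y0:y1,x0:x1]; cv2.imwrite(f'pics/{n}_c.png',cv2.resize(im,None,fx=2.35,fy=2.35,interpolation=cv2.INTER_CUBIC))
E
```

```text
(no output)
```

View pics/scene0_c.png

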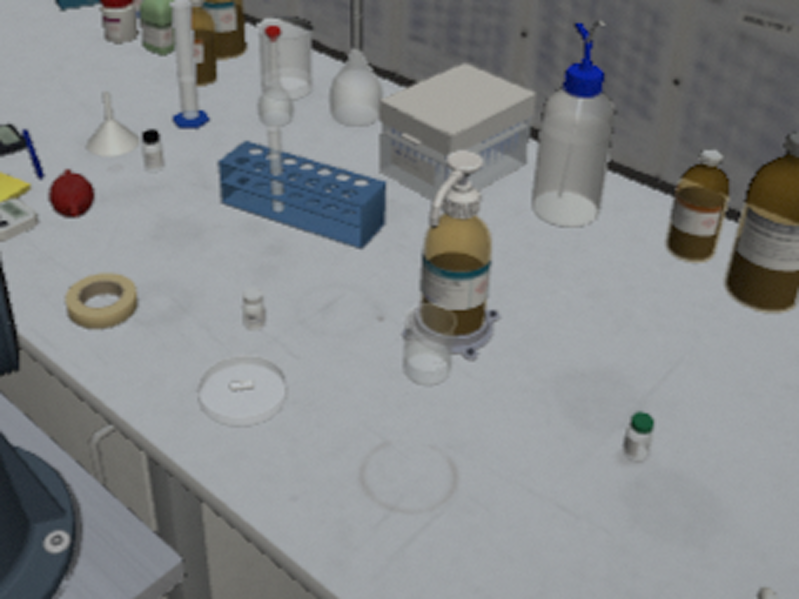

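View pics/top0_c.png

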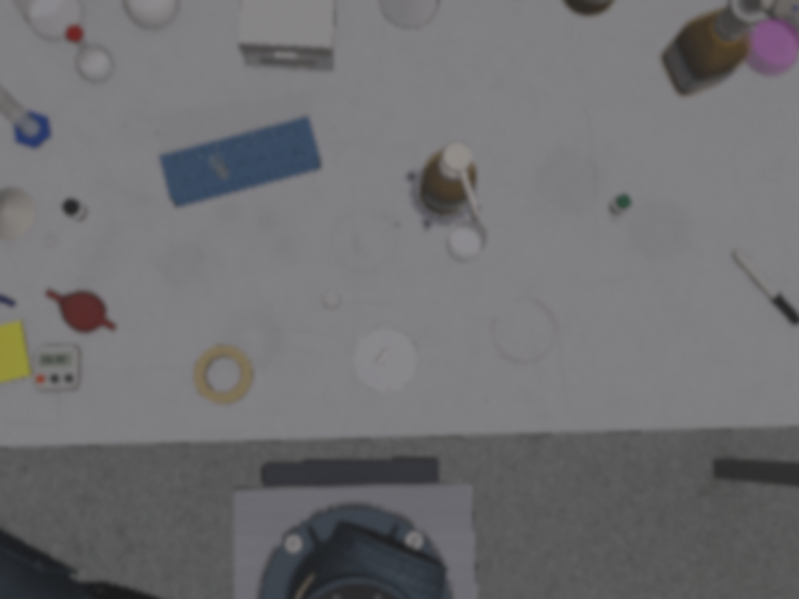

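The scene crop shows the rack with the tube in its near row at about (277,165), the pad at (464,160), the beaker at (428,358), and the three vials. In the top crop the pad is at (457,157), the spout outlet near (481,226), and the rack corners at (160,155), (307,117), (320,165) and (177,206). Next I triangulate these, check the arm's kinematics, and look with the wrist camera.

```bash
cat >> h.py <<'E'
def ray(c,u,v):
    R=np.array(c["R"]); return -R.T@np.array(c["t"]), R.T@np.linalg.solve(c["camera_matrix"],[u,v,1.])
def onplane(c,u,v,z):
    o,d=ray(c,u,v); return o+d*(z-o[2])/d[2]
def tri(rs):
    A=[];b=[]
    for o,d in rs:
        d=d/np.linalg.norm(d);P=np.eye(3)-np.outer(d,d);A.append(P);b.append(P@o)
    A=np.vstack(A);b=np.hstack(b);x=np.linalg.lstsq(A,b,rcond=None)[0];return x,np.linalg.norm(A@x-b)
def down(yaw=0.):  # tool z down, x axis at azimuth yaw
    c,s=np.cos(yaw),np.sin(yaw); x=np.array([c,s,0]);z=np.array([0,0,-1.]);return np.column_stack([x,np.cross(z,x),z])
def slant(az,a,flip=1): # tool z along azimuth az, pitched a below horizontal, y horizontal
    z=np.array([np.cos(az)*np.cos(a),np.sin(az)*np.cos(a),-np.sin(a)]);y=flip*np.array([-np.sin(az),np.cos(az),0])
    return np.column_stack([np.cross(y,z),y,z])
np.set_printoptions(precision=4,suppress=True)
E
python3 - <<'E'
from h import *
cs,ct=manip.get_calibration("scene"),manip.get_calibration("top")
S=lambda u,v:ray(cs,130+u/2.35,130+v/2.35); T=lambda u,v:ray(ct,130+u/2.35,120+v/2.35)
print("pad",tri([S(464,160),T(457,157)]))
for q in [(160,155),(307,117),(320,165),(177,206)]: print("rack",onplane(ct,130+q[0]/2.35,120+q[1]/2.35,.065))
print("noz",onplane(ct,130+481/2.35,120+226/2.35,.205))
R0=manip.current_tcp_rot(); print(R0)
cw=manip.get_calibration("wrist"); 
print("cam in tool",R0.T@(-cw["R"].T@cw["t"]-manip.current_ee_pos()), "axes",R0.T@cw["R"].T)
for a in (0,10,20,30,40):
  for f in (1,-1):
    for nm,az,g in (("pick",.25,[.558,.165,.091]),("fin",-.3,[.46,-.17,.14])):
        R=slant(az,np.radians(a),f); print(a,f,nm,manip.inverse_kinematics(np.array(g)+.019*R[:,2],R))
q=manip.current_qpos();print(q)
E
```

```text
pad (array([ 0.5406, -0.1395,  0.2165]), np.float64(0.0019074457629979235))
rack [0.589  0.2473 0.065 ]
rack [0.6374 0.0476 0.065 ]
rack [0.5698 0.0312 0.065 ]
rack [0.518  0.2239 0.065 ]
noz [ 0.4557 -0.1651  0.205 ]
[[-0.9461  0.3238 -0.    ]
 [ 0.3238  0.9461  0.0001]
 [ 0.      0.0001 -1.    ]]
cam in tool [ 0.0817 -0.0006 -0.1432] axes [[-0.0004 -0.949  -0.3152]
 [ 1.     -0.0004 -0.0002]
 [ 0.     -0.3152  0.949 ]]
0 1 pick [0.1762 0.9948 2.227  3.0676 1.6507 1.5649]
0 1 fin [-0.5989  0.9182  2.4701  2.8339  1.8064  1.4968]
0 -1 pick [ 0.1762  0.9948  2.227   3.0676  1.6507 -1.5767]
0 -1 fin [-0.5989  0.9182  2.4701  2.8339  1.8064 -1.6448]
10 1 pick [0.177  0.8728 2.2592 3.0685 1.3868 1.5715]
10 1 fin [-0.5944  0.7565  2.4984  2.8511  1.5047  1.5379]
10 -1 pick [ 0.177   0.8728  2.2592  3.0685  1.3868 -1.5701]
10 -1 fin [-0.5944  0.7565  2.4984  2.8511  1.5047 -1.6037]
20 1 pick [0.1794 0.7522 2.2625 3.0669 1.0951 1.5809]
20 1 fin [-0.5818  0.5904  2.4937  2.8534  1.1666  1.5882]
20 -1 pick [ 0.1794  0.7522  2.2625  3.0669  1.0951 -1.5607]
20 -1 fin [-0.5818  0.5904  2.4937  2.8534  1.1666 -1.5534]
30 1 pick [0.1828 0.6467 2.2363 3.0596 0.7893 1.595 ]
30 1 fin [-0.5634  0.4473  2.4571  2.828   0.8197  1.6546]
30 -1 pick [ 0.1828  0.6467  2.2363  3.0596  0.7893 -1.5466]
30 -1 fin [-0.5634  0.4473  2.4571  2.828   0.8197 -1.487 ]
40 1 pick [0.1871 0.5681 2.1836 3.0379 0.4839 1.6222]
40 1 fin [-0.542   0.3465  2.3942  2.7414  0.4906  1.7706]
40 -1 pick [ 0.1871  0.5681  2.1836  3.0379  0.4839 -1.5194]
40 -1 fin [-0.542   0.3465  2.3942  2.7414  0.4906 -1.371 ]
[ 1.1564  0.3507  1.6518  0.      1.1391 -0.0846]
```

```bash
python3 - <<'E'
from h import *
import pickle
out={}
ims=[]
for k,p in (("A",[.52,.17,.33]),("B",[.50,.09,.36]),("C",[.50,-.10,.39]),("D",[.47,-.19,.37])):
    manip.move_ptp(np.array(p),down(np.pi+(0.25 if k in"AB" else -.3)))
    manip.dwell(.1)
    c=manip.get_calibration("wrist"); im,d=manip.grab_frame("wrist"); ims.append(im[:,:,::-1]); out[k]=c;np.save(f'pics/{k}.npy',d); cv2.imwrite(f'pics/{k}.png',im[:,:,::-1])
    for n in (["tube","tube_mouth","rack"] if k in "AB" else ["pump_pad","nozzle_tip","waste_beaker"]):
        for q in manip.look_for("wrist",n)[:2]: print(k,n,round(q["confidence"],2),np.array(q["at"]),proj(c,np.array(q["at"])).round(0))
pickle.dump(out,open("cals.pkl","wb"))
print(manip.current_time(),manip.current_qpos())
for i,n in ((0,"AB"),(2,"CD")):
    cv2.imwrite(f'pics/{n}.png',np.hstack([cv2.resize(ims[j][60:,80:480],(400,360)) for j in (i,i+1)]))
E
```

```text
A tube 0.82 [0.5662 0.1668 0.1031] [265. 214.]
A tube_mouth 0.74 [0.566  0.1646 0.1067] [263. 215.]
A rack 0.87 [0.5839 0.1334 0.0662] [234. 211.]
B tube 0.88 [0.5657 0.16   0.0993] [323. 235.]
B tube_mouth 0.56 [0.5657 0.1623 0.1017] [325. 236.]
B rack 0.77 [0.581  0.1321 0.065 ] [295. 230.]
C pump_pad 0.74 [ 0.5261 -0.1322  0.1362] [258. 198.]
C nozzle_tip 0.73 [ 0.5322 -0.1412  0.2151] [246. 231.]
C waste_beaker 0.72 [ 0.4704 -0.1683  0.023 ] [224. 145.]
D pump_pad 0.57 [ 0.5323 -0.1451  0.2158] [350. 243.]
D nozzle_tip 0.95 [ 0.5331 -0.1458  0.2108] [348. 242.]
D waste_beaker 0.72 [ 0.4732 -0.166   0.0221] [297. 150.]
5.825 [-0.4745  0.1602  1.5583  0.      1.4228 -1.7466]
```

View pics/AB.png

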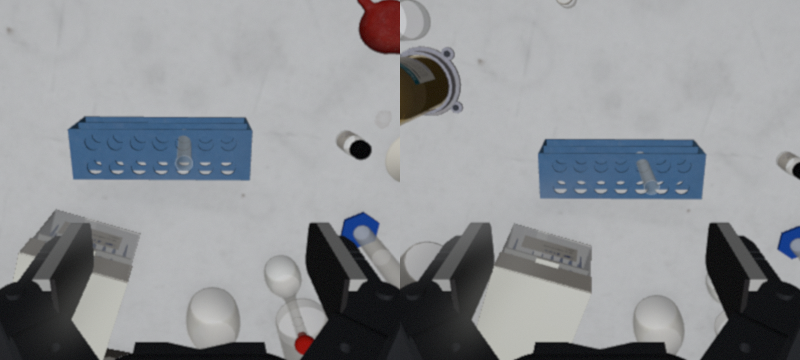

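View pics/CD.png

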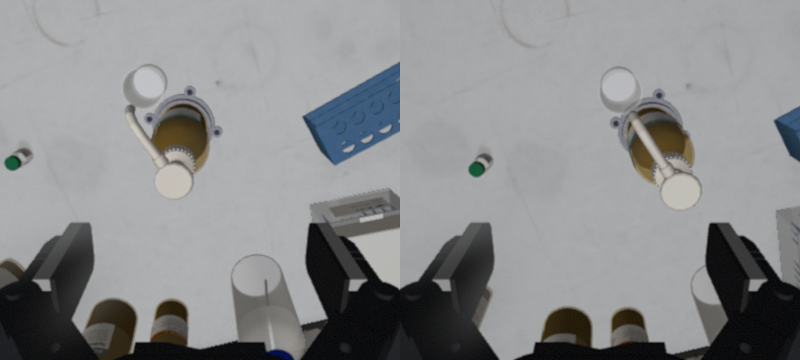

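Crop A shows the tube mouth at (183,163) and crop B at (651,189), with the tube in the row nearer the robot. Crops C and D show the pad at (174,182) and (680,191), and the spout end at (129,109) and (632,116), over the beaker. I'll refine these with the depth images.

```bash
python3 - <<'E'
from h import *
import pickle
cal=pickle.load(open("cals.pkl","rb"))
def cloud(k):
    d=np.load(f'pics/{k}.npy');c=cal[k];v,u=np.mgrid[0:420,0:560];m=(d>0.05)
    x=np.stack([u[m],v[m],np.ones(m.sum())])*d[m]
    K=np.linalg.inv(c["camera_matrix"]); return (c["R"].T@((K@x)-np.array(c["t"])[:,None])).T, np.stack([u[m],v[m]],1), cv2.imread(f'pics/{k}.png')[m]
print("mouth tri",tri([ray(cal["A"],263,223),ray(cal["B"],331,248.5)]))
print("pad tri",tri([ray(cal["C"],254,242),ray(cal["D"],360,251)]))
for k in "CD":
    P,uv,col=cloud(k)
    s=P[(np.hypot(P[:,0]-.535,P[:,1]+.14)<.1)&(P[:,2]>.19)&(P[:,2]<.24)]
    zt=np.median(s[np.hypot(s[:,0]-.535,s[:,1]+.143)<.012,2]); 
    t=s[s[:,2]>zt-.002]; (cx,cy),r=cv2.minEnclosingCircle((t[:,:2]*1000).astype(np.float32))
    print(k,"pad z",zt,"circ",cx,cy,r,"mean",t.mean(0),len(t))
    sp=s[np.hypot(s[:,0]-t[:,0].mean(),s[:,1]-t[:,1].mean())>.03]
    dr=sp-t.mean(0); far=np.hypot(dr[:,0],dr[:,1]); print(" spout far",far.max(),"dir",np.degrees(np.arctan2(*sp[far>.055].mean(0)[[1,0]]-t.mean(0)[[1,0]])), sp[far>.06].mean(0),sp[far>.06][:,2].max())
for k in "AB":
    P,uv,col=cloud(k)
    b=(col[:,0].astype(int)-col[:,2]>40)&(abs(P[:,2]-.065)<.004)&(np.hypot(P[:,0]-.58,P[:,1]-.135)<.14)
    (c0,wh,an)=cv2.minAreaRect((P[b,:2]*1000).astype(np.float32)); print(k,"rack",c0,wh,an,np.median(P[b,2]))
    m=(np.hypot(P[:,0]-.56,P[:,1]-.165)<.03)&(P[:,2]>.075)&(P[:,2]<.14)
    q=P[m]; print(" tube n",len(q),q.mean(0),q.min(0),q.max(0))
    h=q[q[:,2]>.115]; print(" top",len(h),h.mean(0) if len(h) else "", h.min(0),h.max(0))
    h=q[q[:,2]<.1]; print(" low",len(h),h.mean(0) if len(h) else "")
E
```

```text
mouth tri (array([0.5668, 0.1658, 0.1312]), np.float64(0.001074228330816013))
pad tri (array([ 0.5458, -0.138 ,  0.2102]), np.float64(0.0007143488684206507))
C pad z 0.21543933873183854 circ 524.1683349609375 -144.35482788085938 39.37959289550781 mean [ 0.5402 -0.138   0.2155] 1193
 spout far 0.07549357962703 dir -163.9318894143402 [ 0.4753 -0.1567  0.2042] 0.21260530681287854
D pad z 0.21536451806788035 circ 520.8139038085938 -142.61756896972656 41.338314056396484 mean [ 0.5395 -0.1388  0.2154] 1335
 spout far 0.07471226213041496 dir -163.42714116190785 [ 0.4749 -0.1581  0.2038] 0.21384612978936693
A rack (586.5256958007812, 141.0751190185547) (61.63109588623047, 208.4595947265625) 13.880815505981445 0.06551403275416566
 tube n 454 [0.5667 0.1661 0.108 ] [0.5588 0.1576 0.075 ] [0.5763 0.1756 0.1287]
 top 179 [0.5685 0.1669 0.1226] [0.5589 0.1579 0.1151] [0.5763 0.1756 0.1287]
 low 138 [0.5643 0.1652 0.0892]
B rack (586.6466064453125, 140.808837890625) (61.67094039916992, 208.5764617919922) 13.869522094726562 0.06551720928392608
 tube n 416 [0.5662 0.1654 0.108 ] [0.5587 0.1572 0.0752] [0.5766 0.1755 0.128 ]
 top 164 [0.5681 0.1669 0.1223] [0.5587 0.1582 0.1151] [0.5766 0.1755 0.128 ]
 low 119 [0.5628 0.1624 0.0885]
```

```bash
python3 - <<'E'
from h import *
import pickle
cal=pickle.load(open("cals.pkl","rb"))
for z in (.2,.21): print("spout end",onplane(cal["C"],209,169,z),onplane(cal["D"],312,176,z))
P=np.array([.5405,-.1382,0]); R=manip.current_tcp_rot()
manip.set_gripper(0.0)
manip.move_ptp(P+[0,0,.25],R)
manip.move_l(P+[0,0,.221],max_speed=.1); manip.dwell(.1)
f0=manip.current_force(); print(manip.current_ee_pos(),f0)
z=.217; 
while z>.200:
    manip.move_l(P+[0,0,z],max_speed=.05); manip.dwell(.05)
    f=manip.current_force()-f0; print(round(z,4),manip.current_ee_pos()[2],f)
    if f[2]>13: break
    z-=.002 if z>.208 else .001
manip.dwell(.3)
print(manip.current_time(), manip.current_force()-f0)
save("top","press_top.png"); save("scene","press_scene.png")
for n in ("press_scene",):
    im=cv2.imread(f'pics/{n}.png')[150:350,200:460]; cv2.imwrite(f'pics/{n}_c.png',cv2.resize(im,None,fx=3,fy=3,interpolation=cv2.INTER_CUBIC))
E
```

```text
spout end [ 0.4699 -0.1568  0.2   ] [ 0.4693 -0.1602  0.2   ]
spout end [ 0.4685 -0.1543  0.21  ] [ 0.4669 -0.1604  0.21  ]
[ 0.5408 -0.1386  0.2221] [ 0.76   -0.7772 -0.095 ]
0.217 0.21705719711332475 [-0.8275  1.4581 -0.7142]
0.215 0.21529352096379256 [-0.6648  0.0523  2.5492]
0.213 0.21315842904953594 [0.9162 0.3278 4.2419]
0.211 0.2111314648941539 [ 1.2446 -0.2027  4.9066]
0.209 0.209237792211019 [1.4697 0.1299 6.1704]
0.207 0.20734336306721077 [1.3725 0.0567 7.0452]
0.206 0.20638553002422713 [-0.2228  1.0445  6.9378]
0.205 0.2054640815424113 [0.8136 0.7124 8.0414]
0.204 0.2053642370809881 [-4.1809  2.2932 15.804 ]
10.775 [-3.0723  1.8263 17.0884]
```

View pics/press_scene_c.png

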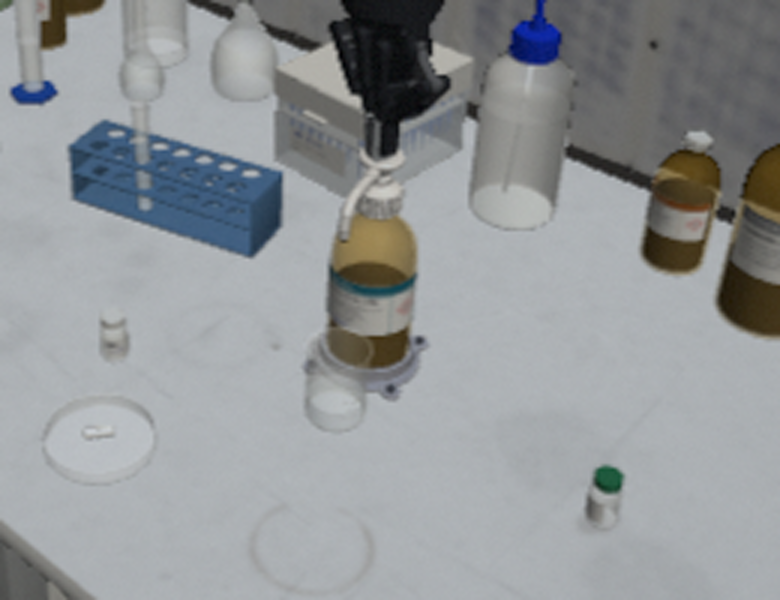

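The picture shows the head fully down, with the nozzle tip at crop (343,240) over the beaker. The force climbed to 8 N and then jumped at the stop. Now I release the head, reorient, and approach the tube.

```bash
python3 - <<'E'
from h import *
cs=manip.get_calibration("scene"); print("noz pressed",onplane(cs,200+343/3,150+240/3,.170))
R=manip.current_tcp_rot(); p=manip.current_ee_pos()
manip.move_l(p+[0,0,.03],max_speed=.1); manip.move_l(p+[-.05,0.03,.17],max_speed=.3)
save("scene","up_scene.png")
for n in ("pump_pad","nozzle_tip"):
    for q in manip.look_for("scene",n)[:1]: print(n,q)
manip.set_gripper(0.75,25)
az=np.radians(13.9); R=slant(az,np.radians(25),-1); g=np.array([.5672,.1656,.095]); 
hi=g-.16*R[:,2]+.019*R[:,2]+[0,0,.06]
print(R[:,0], manip.inverse_kinematics(hi,R), manip.current_time())
manip.move_ptp(hi,R)
pre=g-.07*R[:,2]+.019*R[:,2]
print(manip.current_time(),manip.current_qpos())
manip.move_l(pre,max_speed=.2)
c=manip.get_calibration("wrist"); save("wrist","pre.png"); print(proj(c,g),proj(c,[.5676,.1668,.127]),proj(c,g+.019*R[:,2]))
print(manip.current_time(),manip.current_ee_pos(),manip.current_force())
E
```

```text
noz pressed [ 0.4738 -0.1593  0.17  ]
nozzle_tip {'at': [0.5298, -0.1501, 0.2078], 'confidence': 0.65}
[0.4102 0.1015 0.9063] [ 0.143   0.1471  2.5596  3.0016  0.7025 -1.5059] 12.775
15.3167 [ 0.1428  0.147   2.5589  3.0011  0.7027 -1.5059]
[279.0173 238.7797] [276.8489 195.3888] [279.0394 226.8369]
16.1583 [0.5219 0.1544 0.1173] [-0.2396  0.0963  0.4928]
```

View pics/pre.png

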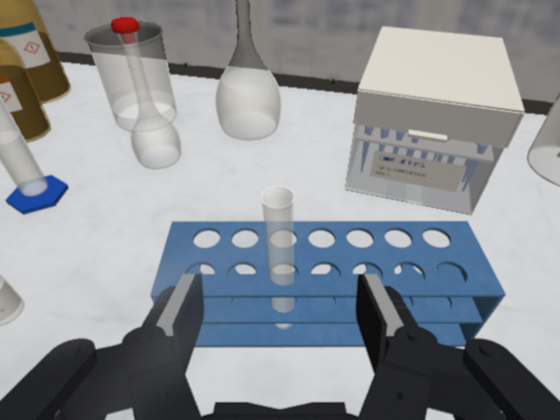

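The tube stands centred between the open fingers, its mouth at (278,197) against a predicted (277,195). Now I grasp and lift it.

```bash
python3 - <<'E'
from h import *
R=manip.current_tcp_rot(); g=np.array([.5672,.1656,.095]); t=g+.019*R[:,2]
manip.move_l(t,max_speed=.1); manip.dwell(.05); f0=manip.current_force()
manip.set_gripper(0.0,25); print("w",manip.current_grip_width(),manip.current_grip_force(),manip.current_force()-f0)
manip.move_l(t+[0,0,.03],max_speed=.08); print(manip.current_force()-f0)
manip.move_l(t+[0,0,.16],max_speed=.15); print(manip.current_force()-f0,manip.current_grip_width(),manip.current_time())
d=[]
for cam in ("scene","wrist"):
    p,_=save(cam,"lift_"+cam+".png")
    for n in ("tube","tube_mouth","rack"):
        for q in manip.look_for(cam,n)[:1]: print(cam,n,q)
a=cv2.imread("pics/lift_scene.png")[80:320,180:420]; b=cv2.imread("pics/lift_wrist.png")[:,60:500]
cv2.imwrite("pics/lift.png",np.hstack([cv2.resize(a,(400,400),interpolation=cv2.INTER_CUBIC),cv2.resize(b,(400,400))]))
c=manip.get_calibration("wrist"); gg=manip.current_ee_pos()-.019*R[:,2]
print(proj(c,gg),proj(c,gg+[0,0,.031]),proj(c,gg-[0,0,.091]))
E
```

```text
w 0.18996499082544252 24.566936072224053 [ 0.3781 -1.2211  1.5929]
[0.424  0.192  0.5626]
[ 0.689  -0.0327 -0.2889] 0.18793695818931033 19.0833
scene tube {'at': [0.5578, 0.1611, 0.2199], 'confidence': 0.67}
scene rack {'at': [0.5798, 0.1302, 0.0385], 'confidence': 0.83}
wrist tube {'at': [0.5619, 0.1643, 0.2581], 'confidence': 0.65}
wrist tube_mouth {'at': [0.5676, 0.1646, 0.2625], 'confidence': 0.63}
wrist rack {'at': [0.6035, 0.1566, 0.0661], 'confidence': 0.82}
[278.8522 309.1185] [278.7149 257.9412] [279.0912 398.2799]
```

View pics/lift.png

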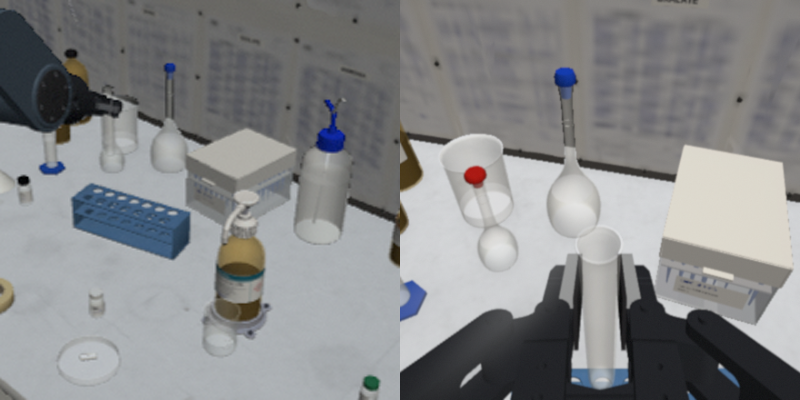

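The tube is held and clear, and the rack stands unmoved. In the wrist view the mouth is at about (280,254) and the foot at (280,399), so the mouth lies roughly 32–33 mm from the grasp point. Next I go to a pose short of the nozzle with the tube rolled 45°.

```bash
cat >> h.py <<'E'
from scipy.spatial.transform import Rotation as Ro
AZ=np.radians(-10); F=np.array([np.cos(AZ),np.sin(AZ),0]); ROLL=Ro.from_rotvec(F*-np.pi/4).as_matrix()
RF=ROLL@slant(AZ,np.radians(25),-1); U=ROLL@[0,0,1.]; N=np.array([.470,-.159,.180])
def tcp_for(mouth,s=.0325): return np.array(mouth)-s*U+.019*RF[:,2]
E
python3 - <<'E'
from h import *
print("U",U)
R=manip.current_tcp_rot()
m=N+[0,0,-.016]
for b in (0,.03,.05,.07,.09):
    q=manip.inverse_kinematics(tcp_for(m-b*F),RF); print(b,q, manip.inverse_kinematics(tcp_for(m-b*F+[0,0,.08]),RF))
p=manip.current_ee_pos()
manip.move_l([.44,.10,p[2]+.02],max_speed=.2)
manip.move_ptp(tcp_for(m-.07*F+[0,.05,.09]),RF) if 0 else None
q=manip.inverse_kinematics(tcp_for(m-.07*F),RF); print(q,manip.current_qpos(),manip.current_time())
E
```

```text
U [0.1228 0.6964 0.7071]
0 [-0.4396  0.6256  2.4704  3.1958  1.2218 -2.4079] [-0.4396  0.3252  2.4732  3.2054  0.9247 -2.4278]
0.03 [-0.4731  0.636   2.5387  3.1614  1.3004 -2.4046] [-0.4731  0.2976  2.5419  3.1648  0.9653 -2.4125]
0.05 [-0.5005  0.6498  2.584   3.1343  1.3595 -2.406 ] [-0.5005  0.2802  2.5875  3.1331  0.9935 -2.4029]
0.07 [-0.5334  0.6709  2.6293  3.1026  1.4258 -2.4117] [-0.5334  0.2639  2.6332  3.0964  1.023  -2.3939]
0.09 None None
[-0.5334  0.6709  2.6293  3.1026  1.4258 -2.4117] [-0.0199 -0.0769  2.5378  2.6264  0.4971 -1.2219] 20.4417
```

```bash
python3 - <<'E'
from h import *
m=N+[0,0,-.016]
manip.move_ptp(tcp_for(m-.068*F),RF)
print(manip.current_time(),manip.current_force(),manip.current_grip_width())
manip.move_l(tcp_for(m-.035*F),max_speed=.1); manip.dwell(.1)
for cam in ("scene","top","wrist"):
    c=manip.get_calibration(cam); save(cam,"ap_"+cam+".png")
    print(cam,"noz",proj(c,N),"mouth",proj(c,m-.035*F),"foot",proj(c,m-.035*F-.122*U))
    for n in ("tube_mouth","tube","nozzle_tip"):
        for q in manip.look_for(cam,n)[:1]: print(n,q)
print(manip.current_time(),manip.current_force())
a=cv2.imread("pics/ap_scene.png")[150:300,250:370]; b=cv2.imread("pics/ap_top.png")[160:280,280:376]; w=cv2.imread("pics/ap_wrist.png")
cv2.imwrite("pics/ap.png",np.hstack([cv2.resize(a,(400,500),interpolation=cv2.INTER_CUBIC),cv2.resize(b,(400,500),interpolation=cv2.INTER_CUBIC)]))
E
```

```text
21.5833 [-0.4683  1.3997 -0.255 ] 0.18879005813156574
scene noz [313.3784 226.9953] mouth [301.0657 238.275 ] foot [324.8123 288.8137]
tube_mouth {'at': [0.4237, -0.2099, 0.113], 'confidence': 0.84}
tube {'at': [0.4142, -0.2056, 0.1141], 'confidence': 0.56}
nozzle_tip {'at': [0.5304, -0.1476, 0.2055], 'confidence': 0.72}
top noz [331.3769 212.9181] mouth [329.2645 225.5677] foot [354.0396 234.155 ]
tube_mouth {'at': [0.4244, -0.2038, 0.1271], 'confidence': 0.52}
nozzle_tip {'at': [0.5377, -0.1421, 0.214], 'confidence': 0.72}
wrist noz [307.7581 161.7582] mouth [277.1218 253.7125] foot [278.0878 396.8204]
tube_mouth {'at': [0.4332, -0.1669, 0.1459], 'confidence': 0.73}
tube {'at': [0.4289, -0.1709, 0.1451], 'confidence': 0.56}
nozzle_tip {'at': [0.4894, -0.1485, 0.1971], 'confidence': 0.9}
22.7667 [ 0.0757  0.7563 -0.224 ]
```

View pics/ap.png

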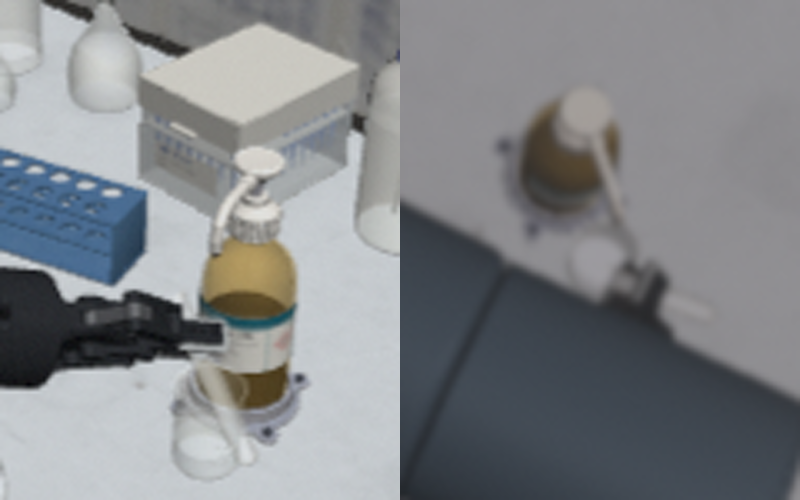

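View pics/ap_wrist.png

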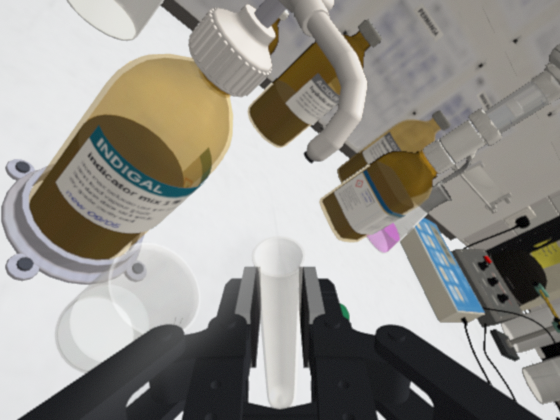

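The wrist view shows the outlet at (312,156), with (308,162) predicted, and the mouth at (278,253) as predicted. The scene crop has the tip at (216,252), which is pixel (314.8,225.6). I'll triangulate the nozzle from these and check it against depth.

```bash
python3 - <<'E'
from h import *
cs,cw=manip.get_calibration("scene"),manip.get_calibration("wrist")
print("tri",tri([ray(cs,314.8,225.6),ray(cw,312,156)]), "on .18:",onplane(cs,314.8,225.6,.18),onplane(cw,312,156,.18))
d=np.load("pics/ap_wrist.png.npy")
for u,v in ((312,155),(318,148),(325,143),(330,135),(355,100)): print(u,v,unproj(cw,d,u,v))
q=[unproj(cw,d,u,v) for v in range(128,160) for u in range(305,350) if .1<d[v,u]<.32]; q=np.array(q); 
q=q[(q[:,2]>.178)&(q[:,2]<.192)]; print(len(q),q.mean(0),q.min(0),q.max(0))
dm=[unproj(cw,d,u,v) for v in range(236,265) for u in range(255,302) if .1<d[v,u]<.3]; dm=np.array(dm); 
s=(dm-tcp_for(N+[0,0,-.016]-.035*F)+.019*RF[:,2])@U; print("mouth along U max",s.max(),np.percentile(s,98),len(s))
t=dm[s>s.max()-.004]; print(t.mean(0),"pred",N+[0,0,-.016]-.035*F)
E
```

```text
tri (array([ 0.4732, -0.1602,  0.1821]), np.float64(0.0008027663814981363)) on .18: [ 0.4765 -0.1578  0.18  ] [ 0.4763 -0.1632  0.18  ]
312 155 [ 0.4694 -0.1571  0.1836]
318 148 [ 0.469  -0.156   0.1874]
325 143 [ 0.4688 -0.1559  0.1906]
330 135 [ 0.4702 -0.1556  0.1935]
355 100 [ 0.477  -0.1559  0.2063]
594 [ 0.4698 -0.157   0.1874] [ 0.4668 -0.1631  0.1802] [ 0.4751 -0.1537  0.192 ]
mouth along U max 0.03163030952341904 0.030987894430593223 1200
[ 0.4414 -0.1563  0.162 ] pred [ 0.4355 -0.1529  0.164 ]
```

```bash
sed -i 's/N=np.array(\[.470,-.159,.180\])/N=np.array([.472,-.1592,.181])/; s/s=.0325/s=.032/' h.py; python3 - <<'E'
from h import *
m=N+[0,0,-.016]
manip.move_l(tcp_for(m),max_speed=.06); manip.dwell(.3)
print(manip.current_ee_pos()-tcp_for(m))
for cam in ("scene","wrist"):
    c=manip.get_calibration(cam); save(cam,"fin_"+cam+".png")
    print(cam,"noz",proj(c,N),"mouth",proj(c,m))
for n in ("rack","waste_beaker","vial_a"): print(n,[(np.array(q["at"]).round(3),round(q["confidence"],2)) for q in manip.look_for("scene",n)])
print(manip.current_time(),manip.current_force(),manip.current_grip_width())
a=cv2.imread("pics/fin_scene.png")[180:300,265:361]; w=cv2.imread("pics/fin_wrist.png")[60:360,160:400]
cv2.imwrite("pics/fin.png",np.hstack([cv2.resize(x,(400,500),interpolation=cv2.INTER_CUBIC) for x in (a,w)]))
E
```

```text
[-0.0002 -0.     -0.0001]
scene noz [314.0342 226.2944] mouth [313.6807 232.128 ]
wrist noz [313.9704 230.814 ] mouth [277.1248 254.6845]
rack [(array([0.589, 0.119, 0.039]), 0.7)]
waste_beaker [(array([ 0.46 , -0.169,  0.047]), 0.59)]
vial_a [(array([ 0.504, -0.383,  0.027]), 0.55)]
24.0833 [-0.0895  0.2466  0.0038] 0.1887888104374615
```

View pics/fin.png

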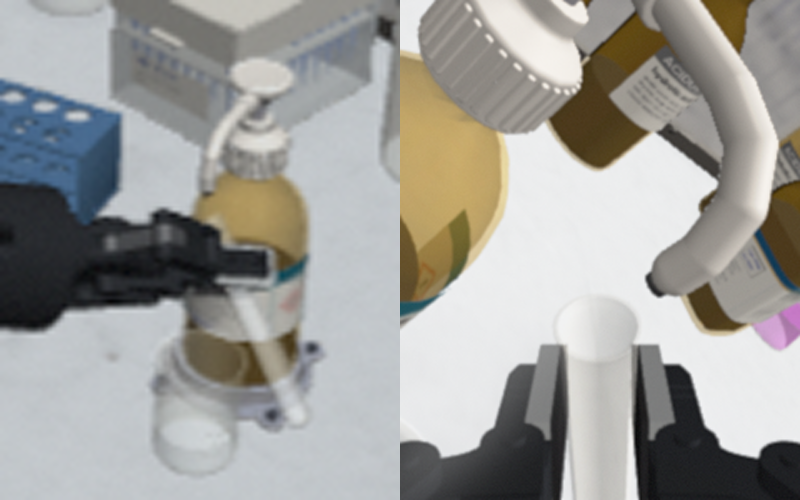

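The final view shows the outlet at wrist pixel (313,230), with (314,231) predicted, and the mouth at (278,257), with (277,255) predicted. So the mouth is within about 2 mm of straight under the nozzle. It touches nothing but the gripper, the wrist force is near zero, and the beaker and rack are standing.

```bash
python3 -c "
from bench import manip
print(manip.sign_off(),manip.current_time())"
```

```text
the job is handed in; nothing more can be done
the job is handed in; nothing more can be done
```

The job is handed in: the pump was primed with one full stroke, and the tube is held at 45° with its mouth centre about 16 mm below the nozzle, within about 2 mm of directly under it; it finished at about 24 s, and no result came back.

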